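# Clamp the long stone billet in the lever vice

### The job

Take the longest of the three stone billets off the draining rack and set it down gently, flat on the bed between the open jaws of the lever vice, lengthwise along the jaws with its two ends sticking out equally. Then press the vice's sprung lever down until its pawl catches and holds it, so that the billet stays clamped by itself. Do not drop the billet, and leave the other billets, the pucks and the lapping block where they are.

Things in the scene. Friction and masses are not known exactly. Their poses are not given: they have to be found in the camera images.
- billet_long: The long stone billet: a grey sawn block, 30 x 56 x 22 mm (x, y, z), 96 g or so. Origin: centre of its underside; y runs along its length. It lies flat across the two rails of the rack, in any of three places; the two others there are shorter.
- rack: Fixed aluminium draining rack, 200 x 66 x 32 mm. Origin: centre of its underside, x along it. Billets lie across it (y along the rack's y) at x = -64, 0, +64 mm, ends on two ledges 12 mm above the worktop, 30 mm or more free between neighbours. Side walls at y = +-31 mm rise 20 mm above the ledges, 3 mm from the long billet's ends: there it can be taken only across its 30 mm width.
- vice: Lever vice, cast grey base 215 x 84 x 12 mm with steel jaws, fixed to the worktop, standing beside the rack. Origin: under the base, 20 mm in front (+x) of its middle; +x points from the lever (which faces the robot) to the fixed jaw. Nothing overhangs the jaws.
- vice_nest (a point): Middle of the vice's bed between the open jaws, 16 mm above the worktop (the base beside the bed is 4 mm lower); axes as the vice. Jaw faces at x = +19.5 mm (fixed) and -19.5 mm (moving, open), 40 mm wide along y, 26 mm high, bevelled at the top. The billet goes here, y along the vice's y, its ends 8 mm beyond the jaws: it can be held only by these. Closing pushes it 4.5 mm along +x.
- vice_lever (a joint): Angle of the sprung lever, rad: 0 = up (open, at the start), 0.58 = nearly level, held by the pawl, 0.66 = lower stop. It must pass 0.60 for the pawl to snap over it; let go before, it springs up again. Pivot along the vice's y at x = -55 mm, z = 40 mm in the vice's frame; at 0 the lever rises towards the robot at 0.6 rad.
- lever_pad (a point): Middle of the upper face of the black ridged hand pad at the lever's end (52 mm along the lever, 26 mm wide), 122 mm from the pivot; it moves with the lever. Pressing there takes about 10 N near the end; when latched it is 48 mm above the worktop.
- vice_pawl (a joint): Angle of the small dark spring pawl beside the lever, rad: 0 = at rest or hooked over the lever's pin, up to 0.3 while the pin pushes it aside. At x = -100 mm in the vice's frame, on its +y side; leave it alone.
- vice_jaw: Sprung steel plate of the moving jaw, 6 x 40 x 26 mm; it moves along the vice's +x as the lever goes down (13 mm). Its origin is not on the plate.
- billet_short_a: One of two shorter stone billets, 30 x 42 x 22 mm (x, y, z), otherwise just like the long one; bystander, stays on the rack. Origin: centre of its underside.
- billet_short_b: The other shorter stone billet, same size; bystander, stays on the rack.
- puck_a: Round resin sample puck, 30 mm across, 16 mm high, standing on the worktop between rack and vice; bystander. Origin: centre of its underside.
- puck_b: Round resin sample puck, 30 mm across, 14 mm high, standing near the other puck; bystander.
- lapping_block: Small wooden lapping block, 35 x 50 x 25 mm, on the worktop behind the pucks; bystander.
Not all that is in view belongs to the job. Leave any pink look-alike of the billet_long alone.

How it is judged:
On the way, in this order (a step that is already met when the one before it is completed fails the run):
1. the long billet lies flat on the bed between the open jaws, lengthwise along them and centred, let go, with the lever still up (value of joint vice_lever below 0.1 rad and x of billet_long in the frame of vice_nest between -0.008 and 0.008 m and y of billet_long in the frame of vice_nest between -0.006 and 0.006 m and z of billet_long in the frame of vice_nest between -0.002 and 0.002 m and angle between billet_long's own z axis and vertical below 0.06 rad and angle between the y axis of billet_long and the y axis of vice, either way round below 0.15 rad and contact force between billet_long and the fingers below 0.05 N), for 0.2 s.
2. the lever is down in the pawl's notch and the billet is clamped (value of joint vice_lever above 0.56 rad and value of joint vice_pawl below 0.08 rad and contact force between billet_long and vice_jaw above 4 N), for 0.2 s.
At the end, for the whole second after the job is handed in: The pawl alone holds the lever down (0.56 to 0.625 rad, pawl within 0.08 rad of rest); the sprung jaw presses the long billet with over 4 N; the billet is flat on the bed (2 mm, 0.06 rad), along the jaws (0.08 rad), centred along them within 6 mm, at rest and let go (all of step 2 and value of joint vice_lever below 0.625 rad and contact force between the fingers and vice_lever below 0.1 N and y of billet_long in the frame of vice_nest between -0.006 and 0.006 m and z of billet_long in the frame of vice_nest between -0.002 and 0.002 m and angle between billet_long's own z axis and vertical below 0.06 rad and angle between the y axis of billet_long and the y axis of vice, either way round below 0.08 rad and x of billet_long in the frame of vice_nest above 0.0005 m and linear speed of billet_long below 0.02 m/s); the robot touches nothing.
It fails at once if the long billet is dropped (falls faster than 0.35 m/s, that is more than about 6 mm, out of the fingers) (contact force between billet_long and the fingers below 0.02 N and linear speed of billet_long above 0.35 m/s).
It fails at once if another billet, a puck or the lapping block is shifted by more than 25 mm (distance of any of billet_short_a, billet_short_b, puck_a, puck_b, lapping_block from where it was at the start of the episode above 0.025 m).
It also fails if it takes over 72 s, if anything falls off the work surface, if the arm or the gripper's body presses on something with over 40 N, if the wrist force passes 120 N, or if a joint passes its speed limit or range.

### The arm

A 6-joint arm with a two-finger parallel gripper is mounted at the origin on a cart in front of the work surface, level with it; the furniture and walls round the work are solid. World frame = base frame: x ahead of the robot, y to its left, z up, the work surface at z = 0. Lengths are in m, angles in rad, forces in N, time in s.
With the tool pointing down it reaches from about 0.375 to 0.9 m from the base axis. Payload 3.1 kg.
Tool frame: the origin (TCP) lies midway between the tips of the shut fingers; the grasp point (between the pads) lies 19 mm behind it (ctrl.pinch_z is the distance from the TCP to the grasp point, in m); x points along the fingers, y is the direction in which the jaws open and shut, and the axes are right-handed (so a half turn about x gives the same grasp; the last joint's range is limited). The gripper opens to 87 mm and grips with 3 to 60 N. Pads are 19 mm wide; open, the fingers measure 117 mm over their backs; the gripper's body (75 mm by 190 mm) begins 51 mm behind the grasp point.
Start: joints at [1.125, 0.527, 1.433, -0, 1.181, -0.178], TCP at [0.165, 0.603, 0.223] pointing down, gripper open.
Joint ranges: [-3.08, 3.08], [-0.75, 2.2], [0.22, 2.44], [-1.43, 4.57], [0, 2.65], [-2.85, 2.85]. Speed limits (rad/s): [2.79, 2.79, 3.14, 3.14, 3.14, 3.14].

### API

Orientations are given as [roll, pitch, yaw] about the fixed x, y, z axes, in that order (R = Rz(yaw) Ry(pitch) Rx(roll)).
In Python, from workcell import ctrl gives the robot as it stands. The module is installed in compiled form; this text tells all that it offers.
- The arm moves only by the tool move_arm, never from a script. Its argument "rows" is a list of rows, each a list of 2 entries, a list of its own where there are three numbers: the shift along the tool's x, y, z in m, then the turn, a rotation vector about the tool's x, y, z in degrees. A call has 1 to 20 rows; each row shifts and turns the commanded pose from where the row before left it, along the tool's axes as they then stand; what a row does not reach is not made up. A row lasts 1/10 s, in which the tool goes at most 50 mm and 8.59 degrees, less where a joint would pass 70% of its speed; a pose out of reach is approached as far as the arm can. A call with a gripper value outside its range is refused whole. "claw" is the opening, from 0 (shut) to 1 (fully open), set as the call begins (left out, the last holds). The fingers move at their own pace and stop on an object; the grip force is fixed at half the most. Time passes only in rows, so rows that do not move let the fingers close. It gives the time, the measured TCP pose, the force and the opening at its end, in the units of the state.
- ctrl.sense(): the state, without advancing time (a new reading comes with each control period).
- ctrl.read_camera(name): name is "scene" or "top" or "wrist"; returns a dict with "img" (480x640x3 uint8, red, green, blue), "K" (3x3 intrinsics, pixels), "origin" and "rotation" of the camera in the world. Camera axes: x right, y up, looking along -z (the intrinsics and any distortion apply to the point x, -y, -z); pixel columns grow to the right and rows downward; lengths in m; the calibration is good to about 2 mm. A picture is of the moment at which its call begins. There is no depth.
- ctrl.finish_job(): hands the job in, once; it reports no verdict.
The state is a dict: "clock": time; "qpos": joint angles; "qd": joint speeds; "joint_efforts": joint torques, N m; "position": TCP position; "eef_rot": TCP orientation; "force": force on the tool from outside, world axes, zero at the start; "torque": the same for the moment, N m; "grip_width": opening from 0.0 (shut) to 1.0 (fully open).
Only numpy, scipy, OpenCV 4.12 (cv2) and the standard library are available. Lean on these libraries where they do the work, as an engineer would, in place of code of your own. Each camera call takes 0.05 s, during which the arm holds its last target. There are 200 camera calls.

## Working session

There is one attempt and no reset: what is moved stays moved. The work goes in short steps, Python scripts to look and compute and a tool call to move; the robot and the scene stay as the last step left them, time stands still between calls to the robot, and variables do not carry over. Pictures are saved under pics/ and viewed, about 8 in all and at most 12, crops included, and the job is handed in when it is done.

Besides the shell and the picture viewer there is one more tool, called after ">>>" as name(argument=value, ...), one argument or row to a line, values as JSON. move_arm: Moves the arm, as the interface text tells. Its arguments: {"type":"object","properties":{"rows":{"type":"array"},"claw":{"type":"number"}},"required":["rows"]}

```bash
mkdir -p pics
cat > h.py <<'E'
import numpy as np, cv2
from workcell import ctrl
def snap(name, fn=None):
    c=ctrl.read_camera(name)
    if fn: cv2.imwrite('pics/'+fn, c['img'][:,:,::-1])
    return c
def ray(c,uv):
    d=np.linalg.inv(c['K'])@np.array([uv[0],uv[1],1.]); d=np.array([d[0],-d[1],-d[2]])
    return np.array(c['origin']),np.array(c['rotation'])@d
def onz(c,uv,z):
    o,d=ray(c,uv); return o+d*(z-o[2])/d[2]
def tri(c1,u1,c2,u2):
    o1,d1=ray(c1,u1);o2,d2=ray(c2,u2)
    s=np.linalg.lstsq(np.c_[d1,-d2],o2-o1,rcond=None)[0]
    p,q=o1+s[0]*d1,o2+s[1]*d2
    return (p+q)/2,np.linalg.norm(p-q)
def proj(c,p):
    q=np.array(c['rotation']).T@(np.array(p)-c['origin']); v=c['K']@np.array([q[0],-q[1],-q[2]]); return v[:2]/v[2]
E
python3 - <<'E'
from h import *
np.set_printoptions(precision=4,suppress=True)
for n in('scene','top'):
    c=snap(n,n+'0.png'); print(n,c['origin'],c['rotation'],c['K'],[k for k in c])
print(ctrl.sense(),ctrl.pinch_z)
E
```

```text
scene [0.2556 0.6792 0.4703] [ 1.123  -0.0219 -2.6526] [[436.5069   0.     319.3575]
 [  0.     436.5069 253.0627]
 [  0.       0.       1.    ]] ['img', 'K', 'origin', 'rotation']
top [ 0.5612 -0.0218  0.9574] [ 0.0545  0.0329 -1.5744] [[570.6535   0.     322.9906]
 [  0.     570.6535 237.9181]
 [  0.       0.       1.    ]] ['img', 'K', 'origin', 'rotation']
{'clock': 0.1, 'qpos': array([ 1.1245,  0.5284,  1.4338, -0.    ,  1.1814, -0.1785]), 'qd': array([ 0.0012, -0.0025, -0.0034,  0.0008, -0.0005,  0.0004]), 'joint_efforts': array([ -0.0002, -44.0982, -17.715 ,   0.0635,   0.0534,  -0.0001]), 'position': array([0.165 , 0.6021, 0.2217]), 'eef_rot': array([-1.7401,  1.5688, -2.0078]), 'force': array([ 0.1179, -0.8099,  0.6986]), 'torque': array([-0.0194,  0.0428, -0.0022]), 'grip_width': 0.9992621652081136} 0.0187
```

View pics/top0.png

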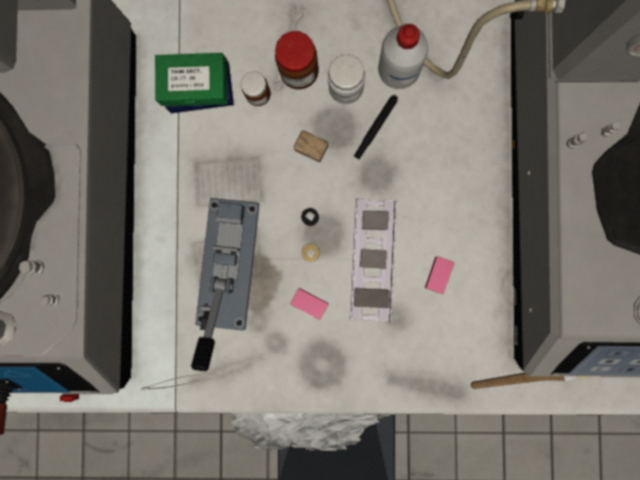

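View pics/scene0.png

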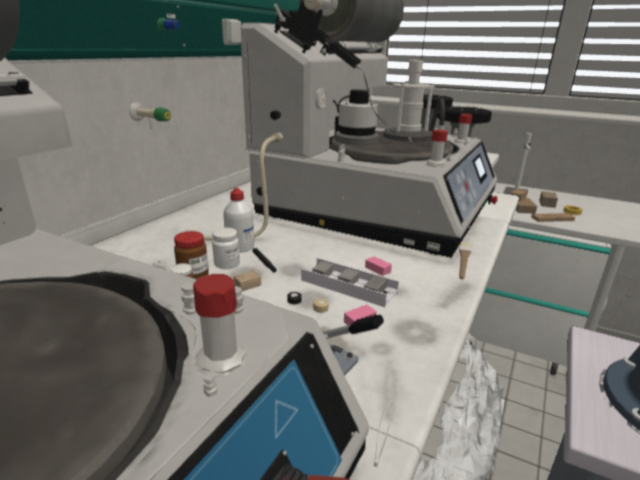

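The top view shows the vice at about (228,265), with its lever pad at (203,353). The rack is at (374,260) with billets at (375,220), (373,259) and (372,298); the last looks longest. The pucks are at (310,216) and (311,252). In the scene view the left machine hides most of the vice.

```bash
cat >> h.py <<'E'
from scipy.spatial.transform import Rotation as Ro
_s=snap
def snap(name,fn=None):
    c=_s(name,fn); c['rotation']=Ro.from_euler('xyz',c['rotation']).as_matrix(); return c
def rects(mask,amin):
    cs,_=cv2.findContours(mask.astype(np.uint8),cv2.RETR_EXTERNAL,cv2.CHAIN_APPROX_NONE)
    return [(cv2.contourArea(k),)+cv2.minAreaRect(k) for k in cs if cv2.contourArea(k)>amin]
np.set_printoptions(precision=4,suppress=True)
E
python3 - <<'E'
from h import *
c=snap('top'); im=c['img'].astype(int)
print([im[v,u] for u,v in((375,220),(373,259),(372,298),(357,240),(243,300),(228,232),(203,353))])
# billets
m=np.zeros((480,640),bool); r=im[200:325,350:397]; m[200:325,350:397]=(r.max(2)<115)
for a in rects(m,100):
    ctr=a[1]; box=cv2.boxPoints(a[1:])
    w=[onz(c,p,.034)[:2] for p in box]
    print('billet',a[0],ctr,onz(c,ctr,.034),'sides',np.linalg.norm(w[0]-w[1]),np.linalg.norm(w[1]-w[2]),'edge dirs',np.degrees(np.arctan2(*(w[1]-w[0])[::-1])))
for n,p,z in(('rack TL',(356,199),.032),('TR',(395,199),.032),('BL',(350,320),.032),('BR',(391,321),.032),('vice TL',(211,199),.012),('TR',(258,203),.012),('BR',(244,329),.012),('BL',(197,326),.012),('nest',(226,252),.04),('pad',(203,353),.1),('puckT',(310,216),.015),('puck2',(311,252),.015),('mach',(130,200),.1),('block',(311,146),.025)):
    print(n,onz(c,p,z))
s=ctrl.sense(); R=Ro.from_euler('xyz',s['eef_rot']).as_matrix(); print(R)
w=snap('wrist','w0.png'); print('wrist cam in tool',R.T@(w['origin']-s['position']),R.T@w['rotation'],w['K'])
E
```

```text
[array([110, 104,  95]), array([111, 104,  95]), array([91, 84, 77]), array([189, 179, 181]), array([ 93,  97, 100]), array([125, 123, 121]), array([11, 11, 10])]
billet 573.0 (372.4206848144531, 297.3482971191406) [ 0.5155 -0.0707  0.034 ] sides 0.028340809338675776 0.05813946059972051 edge dirs -3.7548859956545506
billet 359.0 (372.61285400390625, 258.1945495605469) [ 0.5785 -0.0715  0.034 ] sides 0.026890621610221065 0.03958673653892434 edge dirs -3.984120658880204
billet 390.0 (375.0, 220.0) [ 0.6403 -0.0759  0.034 ] sides 0.038800689686874584 0.029220321241134693 edge dirs -90.40125655500297
rack TL [ 0.6749 -0.0455  0.032 ]
TR [ 0.6744 -0.1087  0.032 ]
BL [ 0.4792 -0.0345  0.032 ]
BR [ 0.4776 -0.1002  0.032 ]
vice TL [0.6792 0.1969 0.012 ]
TR [0.6719 0.1177 0.012 ]
BR [0.4628 0.1404 0.012 ]
BL [0.4677 0.2187 0.012 ]
nest [0.5894 0.1653 0.04  ]
pad [0.4362 0.187  0.1   ]
puckT [0.6492 0.0305 0.015 ]
puck2 [0.5895 0.029  0.015 ]
mach [0.6677 0.3012 0.1   ]
block [0.7644 0.028  0.025 ]
[[-0.0007  0.2646  0.9644]
 [-0.0015  0.9644 -0.2646]
 [-1.     -0.0016 -0.0003]]
wrist cam in tool [-0.1629  0.     -0.076 ] [[-0.0007  0.2743 -0.9617]
 [ 1.     -0.0003 -0.0008]
 [-0.0005 -0.9617 -0.2743]] [[353.9435   0.     322.4325]
 [  0.     353.9435 240.7197]
 [  0.       0.       1.    ]]
```

>>> move_arm(
  rows=[
    [[-0.045, 0, 0], [0, 0, 0]],
    [[-0.045, 0, 0], [0, 0, 0]],
    [[-0.03, 0, 0], [0, 0, 0]],
    [[0, -0.033, 0.0295], [0, 0, 0]],
    [[0, -0.033, 0.0295], [0, 0, 0]],
    [[0, -0.033, 0.0295], [0, 0, 0]],
    [[0, -0.033, 0.0295], [0, 0, 0]],
    [[0, -0.033, 0.0295], [0, 0, 0]],
    [[0, -0.033, 0.0295], [0, 0, 0]],
    [[0, -0.033, 0.0295], [0, 0, 0]],
    [[0, -0.033, 0.0295], [0, 0, 0]],
    [[0, -0.033, 0.0295], [0, 0, 0]],
    [[0, -0.033, 0.0295], [0, 0, 0]],
    [[0, -0.033, 0.0295], [0, 0, 0]],
    [[0, -0.033, 0.0295], [0, 0, 0]],
    [[0, -0.033, 0.0295], [0, 0, 0]],
    [[0, -0.033, 0.0295], [0, 0, 0]],
    [[0, -0.033, 0.0295], [0, 0, 0]],
    [[0, -0.033, 0.0295], [0, 0, 0]],
    [[0, -0.033, 0.0295], [0, 0, 0]],
  ],
  claw=0.57,
)

```text
clock: 2.2
position: [0.5009, -0.0728, 0.3425]
eef_rot: [1.86, 1.571, 1.592]
force: [0.6, 0.7, -0.6]
grip_width: 0.57
```

>>> move_arm(
  rows=[
    [[0.012, 0, 0], [8, 0, 0]],
    [[0.012, 0, 0], [8, 0, 0]],
    [[0.012, 0, 0], [8, 0, 0]],
    [[0.012, 0, 0], [8, 0, 0]],
    [[0.012, 0, 0], [8, 0, 0]],
    [[0.012, 0, 0], [8, 0, 0]],
    [[0.012, 0, 0], [8, 0, 0]],
    [[0.012, 0, 0], [8, 0, 0]],
    [[0.012, 0, 0], [8, 0, 0]],
    [[0, 0, 0], [6, 0, 0]],
    [[0, 0, 0], [0, 0, 0]],
    [[0, 0, 0], [0, 0, 0]],
  ],
)

```text
clock: 3.4
position: [0.5006, -0.071, 0.2346]
eef_rot: [1.075, 1.571, -0.552]
force: [0.2, -0.3, -0.8]
grip_width: 0.567
```

Run:
```python
from h import *
s=ctrl.sense(); R=Ro.from_euler('xyz',s['eef_rot']).as_matrix(); print(s['position'],R,s['qpos'])
w=snap('wrist','w1.png'); print(w['origin'])
np.save('w1.npy',w,allow_pickle=True)
print('pred',proj(w,[.5155,-.0707,.034]))
```

```text
[ 0.5006 -0.071   0.2346] [[ 0.0001  0.9984 -0.056 ]
 [-0.0001 -0.056  -0.9984]
 [-1.      0.0001  0.0001]] [-0.3622  0.3515  1.7132 -0.      1.0767 -0.3062]
[0.5044 0.0045 0.3975]
pred [337.4029 213.6826]
```

View pics/w1.png

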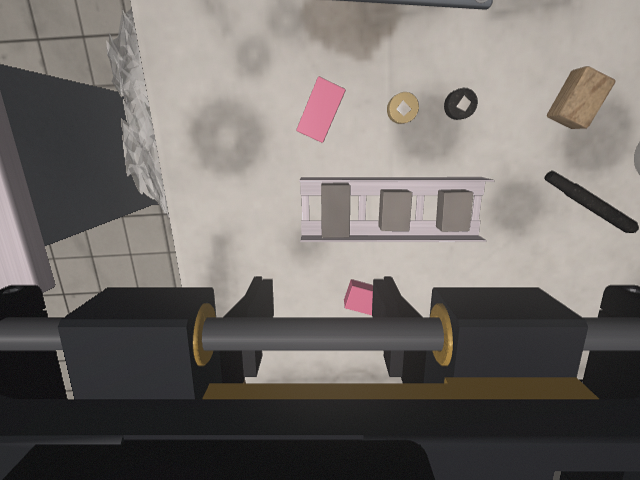

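The wrist view shows the rack spanning columns 300–490, rows 178–240, with the long billet's top at (336,211). I'll zoom in to check for cross-bars beside the billet and triangulate its height.

Run:
```python
from h import *
w=np.load('w1.npy',allow_pickle=True).item(); im=w['img']
cv2.imwrite('pics/w1c.png',cv2.resize(im[165:255,285:405,::-1],None,fx=6,fy=6,interpolation=cv2.INTER_CUBIC))
t=snap('top'); 
def best(c,box):
    u0,u1,v0,v1=box; m=np.zeros((480,640),bool); m[v0:v1,u0:u1]=c['img'][v0:v1,u0:u1].max(2)<125
    return max(rects(m,60),key=lambda a:a[0])
for n,bw in(('L',(315,355,170,250)),('m',(372,418,170,250)),('f',(430,480,170,250))):
    a=best(w,bw); w_=[onz(w,p,.034)[:2] for p in cv2.boxPoints(a[1:])]
    print(n,a,onz(w,a[1],.034),[np.linalg.norm(w_[i]-w_[i+1]) for i in(0,1)],np.degrees(np.arctan2(*(w_[1]-w_[0])[::-1])))
a=best(w,(315,355,170,250)); b=best(t,(350,397,280,312))
print('tri L',tri(w,a[1],t,b[1]))
```

```text
L (897.0, (334.5, 211.0), (56.0, 39.0), 90.0) [ 0.5126 -0.0677  0.034 ] [np.float64(0.03980109015448264), np.float64(0.05937247508797907)] -3.1755998253127053
m (159.0, (385.89459228515625, 202.7552032470703), (24.67526626586914, 47.35098648071289), 38.08877182006836) [ 0.5662 -0.062   0.034 ] [np.float64(0.04790896071329307), np.float64(0.025888481716943842)] 50.33817359354695
f (258.0, (445.7457275390625, 202.5887451171875), (26.520774841308594, 49.48891830444336), 38.290164947509766) [ 0.6281 -0.0652  0.034 ] [np.float64(0.04893071783356378), np.float64(0.028419635403513166)] 51.8445525391267
tri L (array([ 0.5151, -0.0745, -0.0043]), np.float64(0.0036174801715322833))
```

View pics/w1c.png

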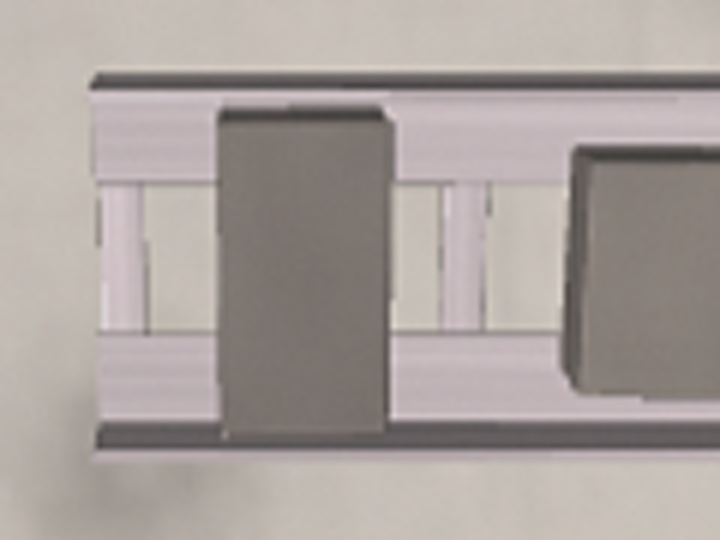

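The crop shows the billet's top face at about columns 322–350, rows 185–237. Low cross-bars lie midway between the billets, so I'll keep the fingertips above ledge height. I'll move over it and take a second, closer wrist view to get its height.

>>> move_arm(
  rows=[
    [[0.03, 0.007, 0], [0, 0, 0]],
    [[0.03, 0.007, -0.002], [0, 0, 0]],
    [[0.03, 0, 0], [0, 0, 0]],
    [[0.02, 0, 0], [0, 0, 0]],
    [[0, 0, 0], [0, 0, 0]],
    [[0, 0, 0], [0, 0, 0]],
  ],
)

```text
clock: 4.1
position: [0.515, -0.0699, 0.1249]
eef_rot: [1.244, 1.571, -0.384]
force: [0.5, 0.4, 0.1]
grip_width: 0.569
```

Run:
```python
from h import *
w1=np.load('w1.npy',allow_pickle=True).item(); w=snap('wrist','w2.png'); np.save('w2.npy',w,allow_pickle=True)
s=ctrl.sense(); print(s['position'],w['origin'])
def top(c,p0):
    hsv=cv2.cvtColor(c['img'],cv2.COLOR_RGB2HSV).astype(int); u,v=np.round(proj(c,p0)).astype(int)
    ref=np.median(c['img'][v-4:v+5,u-4:u+5].reshape(-1,3),0)
    m=(np.abs(c['img'].astype(int)-ref).max(2)<22).astype(np.uint8)
    m=cv2.morphologyEx(m,cv2.MORPH_OPEN,np.ones((5,5)))
    n,l=cv2.connectedComponents(m); k=(l==l[v,u])
    return max(rects(k,50),key=lambda a:a[0])
p0=[.5147,-.069,.034]; a=top(w1,p0); b=top(w,p0); print(a,b); P=tri(w1,a[1],w,b[1]); print(P)
bx=[onz(w,p,.034)[:2] for p in cv2.boxPoints(b[1:])]; print(np.array(bx),np.mean(bx,0))
```

```text
[ 0.5155 -0.0701  0.1255] [0.5189 0.0056 0.2878]
(1426.0, (335.5, 211.0), (52.0, 29.0), 90.0) (2711.0, (321.0630798339844, 242.4008026123047), (71.656982421875, 39.40373229980469), 88.75463104248047)
(array([ 0.5135, -0.067 ,  0.0376]), np.float64(0.00013956828982784067))
[[ 0.5001 -0.0404]
 [ 0.5286 -0.0414]
 [ 0.5274 -0.0972]
 [ 0.4971 -0.0962]] [ 0.5133 -0.0688]
```

View pics/w2.png

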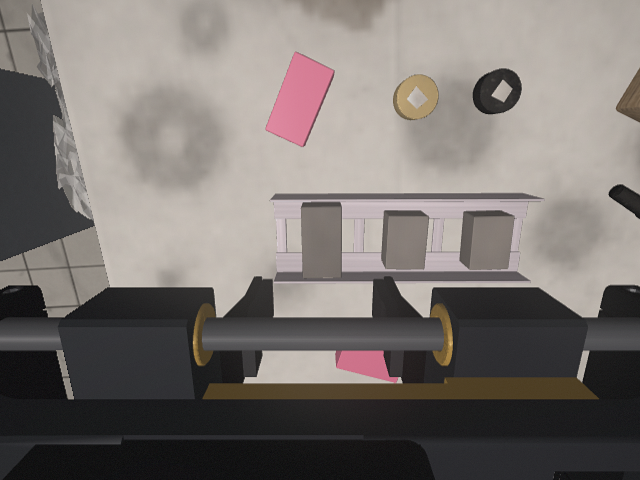

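The fingers (tips at columns 265 and 380) straddle the billet at (321,242). Two views put its top at about z = 38 mm, against 34 mm from the text, and its length at 56 mm. I'll descend to just above the ledge and grip.

>>> move_arm(
  rows=[
    [[0.03, -0.001, 0], [0, 0, 0]],
    [[0.03, 0, 0], [0, 0, 0]],
    [[0.02, 0, 0], [0, 0, 0]],
    [[0.015, 0, 0], [0, 0, 0]],
    [[0.01, 0, 0], [0, 0, 0]],
    [[0.006, 0, 0], [0, 0, 0]],
    [[0, 0, 0], [0, 0, 0]],
    [[0, 0, 0], [0, 0, 0]],
  ],
)

```text
clock: 4.95
position: [0.5143, -0.07, 0.0143]
eef_rot: [1.285, 1.569, -0.344]
force: [0.3, 0.0, -0.1]
grip_width: 0.569
```

>>> move_arm(
  rows=[
    [[0, 0, 0], [0, 0, 0]],
    [[0, 0, 0], [0, 0, 0]],
    [[0, 0, 0], [0, 0, 0]],
    [[0, 0, 0], [0, 0, 0]],
    [[0, 0, 0], [0, 0, 0]],
    [[0, 0, 0], [0, 0, 0]],
    [[0, 0, 0], [0, 0, 0]],
    [[0, 0, 0], [0, 0, 0]],
  ],
  claw=0,
)

```text
clock: 5.75
position: [0.5139, -0.0698, 0.0139]
eef_rot: [1.329, 1.57, -0.3]
force: [-0.3, 1.0, 6.3]
grip_width: 0.341
```

>>> move_arm(
  rows=[
    [[-0.01, 0, 0], [0, 0, 0]],
    [[-0.02, 0, 0], [0, 0, 0]],
    [[-0.03, 0, 0], [0, 0, 0]],
    [[-0.02, 0, 0], [0, 0, 0]],
    [[0, -0.011, -0.008], [0, 0, 0]],
    [[0, -0.011, -0.008], [0, 0, 0]],
    [[0, -0.011, -0.008], [0, 0, 0]],
    [[0, -0.011, -0.008], [0, 0, 0]],
    [[0, -0.011, -0.008], [0, 0, 0]],
    [[0, -0.011, -0.008], [0, 0, 0]],
    [[0, -0.011, -0.008], [0, 0, 0]],
    [[0, -0.011, -0.009], [0, 0, 0]],
    [[0, 0, 0], [0, 0, 0]],
    [[0, 0, 0], [0, 0, 0]],
  ],
)

```text
clock: 7.15
position: [0.4299, 0.0004, 0.0937]
eef_rot: [1.306, 1.57, -0.322]
force: [0.1, 0.1, -0.3]
grip_width: 0.343
```

Run:
```python
from h import *
s=ctrl.sense(); print(s['position'],s['grip_width'],s['force'],s['qpos'])
w=snap('wrist','w3.png'); t=snap('top')
cv2.imwrite('pics/w3c.png',np.hstack([w['img'][200:400,180:460],cv2.resize(t['img'][180:380,180:400],(220,200))])[:,:,::-1])
```

```text
[0.4299 0.0004 0.0937] 0.34292684869557677 [ 0.1225  0.0666 -0.3434] [-0.2602  0.5118  2.0298 -0.0001  0.5989 -0.2024]
```

View pics/w3c.png

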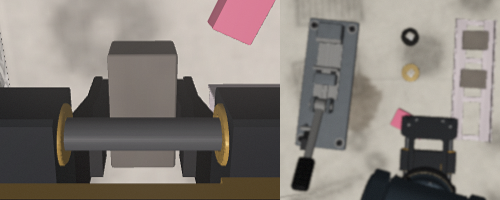

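The billet is held level between the fingers, and the worktop below is clear. I'll lower it to the worktop to regrasp it end to end.

>>> move_arm(
  rows=[
    [[0.025, 0, 0], [0, 0, 0]],
    [[0.025, 0, 0], [0, 0, 0]],
    [[0.02, 0, 0], [0, 0, 0]],
    [[0.01, 0, 0], [0, 0, 0]],
    [[0.006, 0, 0], [0, 0, 0]],
    [[0.004, 0, 0], [0, 0, 0]],
    [[0.0015, 0, 0], [0, 0, 0]],
    [[0, 0, 0], [0, 0, 0]],
    [[0, 0, 0], [0, 0, 0]],
  ],
)

```text
clock: 8.15
position: [0.4299, 0.0002, 0.0026]
eef_rot: [1.366, 1.57, -0.264]
force: [0.1, -0.3, -1.5]
grip_width: 0.342
```

>>> move_arm(
  rows=[
    [[0, 0, 0], [0, 0, 0]],
    [[0, 0, 0], [0, 0, 0]],
    [[0, 0, 0], [0, 0, 0]],
    [[0, 0, 0], [0, 0, 0]],
    [[-0.01, 0, 0], [0, 0, 0]],
    [[-0.02, 0, 0], [0, 0, 0]],
    [[-0.03, 0, 0], [0, 0, 0]],
    [[-0.03, 0, 0], [0, 0, 0]],
  ],
  claw=0.57,
)

```text
clock: 8.95
position: [0.4289, 0.0004, 0.0933]
eef_rot: [-1.766, 1.57, 2.888]
force: [0.7, -1.3, 0.1]
grip_width: 0.572
```

>>> move_arm(
  rows=[
    [[0, 0, 0], [-8.2, 0, 0]],
    [[0, 0, 0], [-8.2, 0, 0]],
    [[0, 0, 0], [-8.2, 0, 0]],
    [[0, 0, 0], [-8.2, 0, 0]],
    [[0, 0, 0], [-8.2, 0, 0]],
    [[0, 0, 0], [-8.2, 0, 0]],
    [[0, 0, 0], [-8.2, 0, 0]],
    [[0, 0, 0], [-8.2, 0, 0]],
    [[0, 0, 0], [-8.2, 0, 0]],
    [[0, 0, 0], [-8.2, 0, 0]],
    [[0, 0, 0], [-8, 0, 0]],
    [[0, 0, 0], [0, 0, 0]],
    [[0, 0, 0], [0, 0, 0]],
  ],
  claw=0.9,
)

```text
clock: 10.25
position: [0.4295, 0.0003, 0.0925]
eef_rot: [-0.109, 1.57, -0.17]
force: [1.0, -0.1, -0.4]
grip_width: 0.902
```

Run:
```python
from h import *
s=ctrl.sense(); R=Ro.from_euler('xyz',s['eef_rot']).as_matrix(); print(s['position'],R,s['grip_width'])
w=snap('wrist','w4.png'); np.save('w4.npy',w,allow_pickle=True)
im=w['img'];u,v=np.round(proj(w,[.43,0,.022])).astype(int);print(u,v,im[v,u])
ref=np.median(im[v-4:v+5,u-4:u+5].reshape(-1,3),0)
m=(np.abs(im.astype(int)-ref).max(2)<22).astype(np.uint8); m=cv2.morphologyEx(m,cv2.MORPH_OPEN,np.ones((5,5)))
n,l=cv2.connectedComponents(m);a=max(rects(l==l[v,u],50),key=lambda a:a[0]);bx=np.array([onz(w,p,.022)[:2] for p in cv2.boxPoints(a[1:])])
print(a,bx,bx.mean(0))
```

```text
[0.4295 0.0003 0.0925] [[ 0.0003  0.0613  0.9981]
 [-0.0001  0.9981 -0.0613]
 [-1.     -0.      0.0003]] 0.9019420319464617
322 254 [102  95  91]
(3393.0, (323.5, 250.5), (45.0, 81.0), 90.0) [[ 0.4096 -0.0249]
 [ 0.4129  0.0299]
 [ 0.4455  0.029 ]
 [ 0.4421 -0.0279]] [0.4275 0.0015]
```

View pics/w4.png

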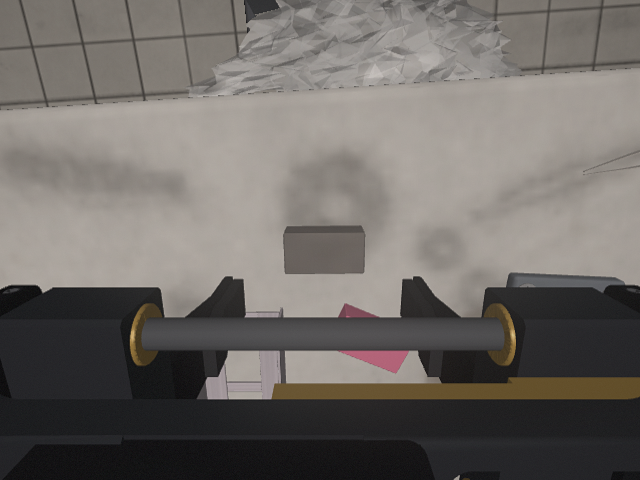

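The billet lies flat at (324,250), aligned and midway between the open fingers (tips at columns 235 and 410). I'll go down and grip its ends.

>>> move_arm(
  rows=[
    [[0.025, 0, 0], [0, 0, 0]],
    [[0.025, 0, 0], [0, 0, 0]],
    [[0.02, 0, 0], [0, 0, 0]],
    [[0.012, 0, 0], [0, 0, 0]],
    [[0.0055, 0, 0], [0, 0, 0]],
    [[0.0025, 0, 0], [0, 0, 0]],
    [[0, 0, 0], [0, 0, 0]],
    [[0, 0, 0], [0, 0, 0]],
  ],
)

```text
clock: 11.1
position: [0.4299, 0.0002, 0.0026]
eef_rot: [-0.207, 1.57, -0.266]
force: [-0.8, 0.3, -0.3]
grip_width: 0.903
```

>>> move_arm(
  rows=[
    [[0, 0, 0], [0, 0, 0]],
    [[0, 0, 0], [0, 0, 0]],
    [[0, 0, 0], [0, 0, 0]],
    [[0, 0, 0], [0, 0, 0]],
    [[0, 0, 0], [0, 0, 0]],
    [[0, 0, 0], [0, 0, 0]],
    [[0, 0, 0], [0, 0, 0]],
  ],
  claw=0,
)

```text
clock: 11.8
position: [0.4297, 0.0003, 0.0023]
eef_rot: [-0.128, 1.57, -0.186]
force: [0.2, 0.7, 6.0]
grip_width: 0.64
```

>>> move_arm(
  rows=[
    [[-0.01, 0, 0], [0, 0, 0]],
    [[-0.02, 0, 0], [0, 0, 0]],
    [[-0.04, 0, 0], [0, 0, 0]],
    [[-0.04, 0, 0], [0, 0, 0]],
    [[-0.04, 0, 0], [0, 0, 0]],
    [[-0.02, 0, 0], [0, 0, 0]],
    [[0, 0.0174, 0.018], [0, 0, 0]],
    [[0, 0.0174, 0.018], [0, 0, 0]],
    [[0, 0.0174, 0.018], [0, 0, 0]],
    [[0, 0.0174, 0.018], [0, 0, 0]],
    [[0, 0.0174, 0.018], [0, 0, 0]],
    [[0, 0.0174, 0.018], [0, 0, 0]],
    [[0, 0.0174, 0.018], [0, 0, 0]],
    [[0, 0.0174, 0.018], [0, 0, 0]],
    [[0, 0.0174, 0.018], [0, 0, 0]],
    [[0, 0.0174, 0.018], [0, 0, 0]],
    [[0, 0, 0], [2.5, 0, 0]],
    [[0, 0, 0], [0, 0, 0]],
    [[0, 0, 0], [0, 0, 0]],
  ],
)

```text
clock: 13.7
position: [0.6183, 0.1632, 0.1717]
eef_rot: [-2.849, 1.569, -2.951]
force: [0.3, 0.6, -0.6]
grip_width: 0.643
```

Run:
```python
from h import *
s=ctrl.sense(); R=Ro.from_euler('xyz',s['eef_rot']).as_matrix(); print(s['position'],R,s['grip_width'],s['qpos'])
w=snap('wrist','w5.png'); np.save('w5.npy',w,allow_pickle=True); print(w['origin'],w['rotation'])
for p in([.59,.166,.016],[.59,.166,.042],[.436,.187,.11]):print(p,proj(w,p))
```

```text
[0.6183 0.1632 0.1717] [[-0.0021  0.101   0.9949]
 [-0.0004  0.9949 -0.101 ]
 [-1.     -0.0006 -0.002 ]] 0.642655494228052 [ 0.0838  0.6049  1.4413 -0.0003  1.0975 -1.3858]
[0.543  0.1711 0.3348] [[ 0.1004 -0.9573 -0.2711]
 [ 0.9949  0.0967  0.027 ]
 [ 0.0004 -0.2725  0.9622]]
[0.59, 0.166, 0.016] [321.9594 194.8395]
[0.59, 0.166, 0.042] [321.9303 199.456 ]
[0.436, 0.187, 0.11] [331.9779 -72.4055]
```

View pics/w5.png

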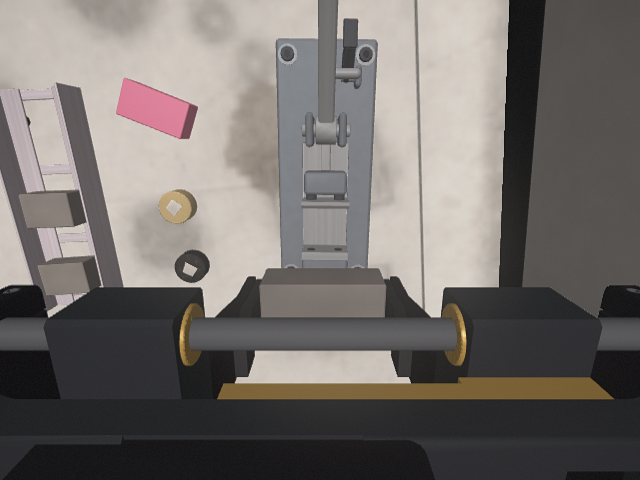

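The vice runs down the wrist image: near-end bolts at (287,53) and (367,53), moving jaw plate around row 203, fixed jaw around row 250. That puts the nest nearer row 227 than the predicted 195, so I'll zoom in and cast rays.

Run:
```python
from h import *
w=np.load('w5.npy',allow_pickle=True).item(); t=snap('top')
for n,p,z in(('bolt L',(287,53),.012),('bolt R',(367,53),.012),('corner',(276,40),.012),('corner',(377,40),.012),('movjaw top',(325,203),.042),('fixjaw top',(325,250),.042),('movtop?',(325,171),.042)): print(n,onz(w,p,z))
a=cv2.resize(w['img'][155:285,255:395],None,fx=4,fy=4,interpolation=cv2.INTER_CUBIC)
cv2.imwrite('pics/w5c.png',a[:,:,::-1])
```

```text
bolt L [0.4711 0.1491 0.012 ]
bolt R [0.4777 0.2147 0.012 ]
corner [0.4607 0.1414 0.012 ]
corner [0.469  0.2234 0.012 ]
movjaw top [0.5932 0.1682 0.042 ]
fixjaw top [0.6341 0.1642 0.042 ]
movtop? [0.5671 0.1708 0.042 ]
```

View pics/w5c.png

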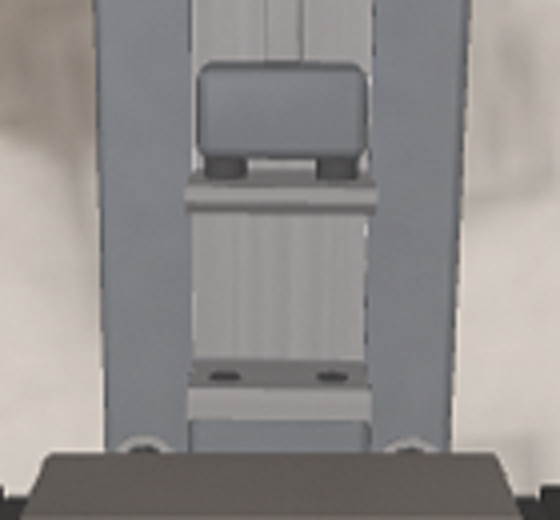

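The crop shows the fixed jaw face at crop rows 360–385 (top 385–418). The moving jaw's front top edge is at row 212, and the bed lies between them. I'll cross-check with the unobstructed first top picture.

Run:
```python
from h import *
w=np.load('w5.npy',allow_pickle=True).item(); t=snap('top'); np.save('t.npy',t,allow_pickle=True)
for n,p,z in(('fix bottom',(325,245),.016),('fix top',(325,251.2),.042),('mov top front',(325,208),.042),('mov R',(349,206),.042),('mov L',(301.5,206),.042),('fix R',(347.7,255),.042),('fix L',(302,255),.042)): print(n,onz(w,p,z))
for p in ([.6165,.1655,.016],[.636,.165,.042],[.597,.168,.042]): print(proj(t,p))
a=cv2.imread('pics/top0.png')[190:290,190:270]; cv2.imwrite('pics/t0c.png',cv2.resize(a,None,fx=6,fy=6,interpolation=cv2.INTER_CUBIC))
```

```text
fix bottom [0.6373 0.1641 0.016 ]
fix top [0.6352 0.1641 0.042 ]
mov top front [0.5974 0.1678 0.042 ]
mov R [0.5978 0.188  0.042 ]
mov L [0.5938 0.1484 0.042 ]
fix R [0.6406 0.1834 0.042 ]
fix L [0.6366 0.1439 0.042 ]
[228.9256 236.1101]
[226.1258 223.1571]
[224.1441 247.2452]
```

View pics/t0c.png

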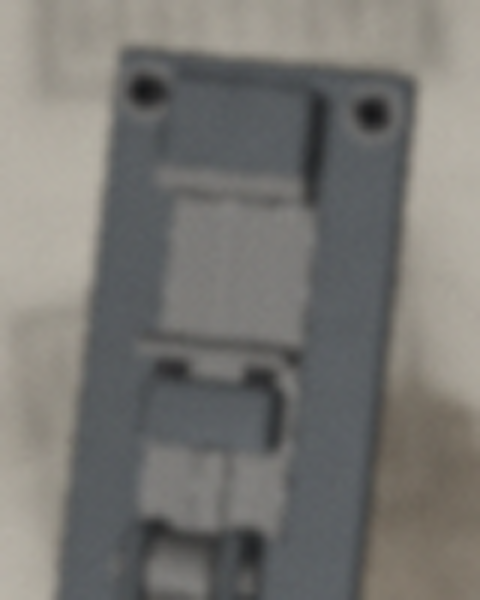

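The top view agrees: fixed jaw face at row ≈222, moving jaw ≈247, bed centre at column ≈229. So the nest is at about (0.6165, 0.1655), and the tool yaw already matches. I'll descend in stages.

>>> move_arm(
  rows=[
    [[0.02, 0.002, -0.002], [0, 0, 0]],
    [[0.03, 0, 0], [0, 0, 0]],
    [[0.03, 0, 0], [0, 0, 0]],
    [[0.02, 0, 0], [0, 0, 0]],
    [[0.01, 0, 0], [0, 0, 0]],
    [[0, 0, 0], [0, 0, 0]],
    [[0, 0, 0], [0, 0, 0]],
  ],
)

```text
clock: 14.55
position: [0.6183, 0.1656, 0.0629]
eef_rot: [0.2, 1.569, 0.098]
force: [-0.0, 0.3, -1.4]
grip_width: 0.642
```

Run:
```python
from h import *
s=ctrl.sense(); R=Ro.from_euler('xyz',s['eef_rot']).as_matrix(); print(s['position'],R,s['grip_width'])
w=snap('wrist'); np.save('w6.npy',w,allow_pickle=True)
a=cv2.resize(w['img'][150:390,220:430],None,fx=2.5,fy=2.5,interpolation=cv2.INTER_CUBIC); cv2.imwrite('pics/w6.png',a[:,:,::-1])
```

```text
[0.6183 0.1656 0.0629] [[ 0.0014  0.1019  0.9948]
 [ 0.0001  0.9948 -0.1019]
 [-1.      0.0003  0.0014]] 0.6421393238762421
```

View pics/w6.png

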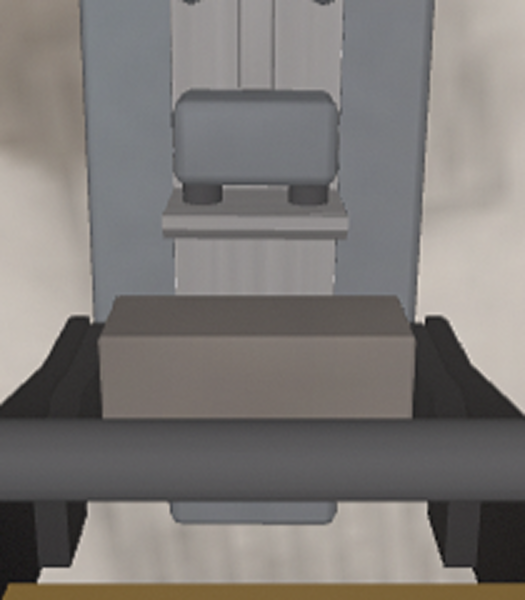

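The billet hangs level. Its lower near edge is at crop row 297 and the moving jaw's front top edge at row 237.

Run:
```python
from h import *
w=np.load('w6.npy',allow_pickle=True).item()
f=lambda u,v:(220+u/2.5,150+v/2.5)
for n,p,z in(('billet low near',f(258,297),.0605),('billet top near',f(258,335),.0825),('jaw front L',f(163,237),.042),('R',f(347,237),.042),('billet L',f(115,297),.0605),('billet R',f(398,297),.0605)): print(n,onz(w,p,z))
```

```text
billet low near [0.6042 0.1677 0.0605]
billet top near [0.603  0.1677 0.0825]
jaw front L [0.5952 0.148  0.042 ]
R [0.5993 0.1876 0.042 ]
billet L [0.6013 0.1394 0.0605]
billet R [0.607  0.1954 0.0605]
```

Needs −1.7 mm along tool z, and the lateral position is good. Lowering.

>>> move_arm(
  rows=[
    [[0, 0, -0.0017], [0, 0, 0]],
    [[0.01, 0, 0], [0, 0, 0]],
    [[0.01, 0, 0], [0, 0, 0]],
    [[0.01, 0, 0], [0, 0, 0]],
    [[0.007, 0, 0], [0, 0, 0]],
    [[0.004, 0, 0], [0, 0, 0]],
    [[0, 0, 0], [0, 0, 0]],
    [[0, 0, 0], [0, 0, 0]],
  ],
)

```text
clock: 15.4
position: [0.6161, 0.1659, 0.021]
eef_rot: [0.16, 1.571, 0.058]
force: [0.0, 0.1, -0.2]
grip_width: 0.641
```

>>> move_arm(
  rows=[
    [[0.001, 0, 0], [0, 0, 0]],
    [[0.001, 0, 0], [0, 0, 0]],
    [[0, 0, 0], [0, 0, 0]],
  ],
)

```text
clock: 15.7
position: [0.616, 0.1658, 0.0192]
eef_rot: [0.261, 1.571, 0.159]
force: [-0.5, -0.3, -0.8]
grip_width: 0.639
```

>>> move_arm(
  rows=[
    [[0.0006, 0, 0], [0, 0, 0]],
    [[0.0004, 0, 0], [0, 0, 0]],
    [[0, 0, 0], [0, 0, 0]],
  ],
)

```text
clock: 16.0
position: [0.616, 0.1658, 0.0184]
eef_rot: [0.238, 1.57, 0.136]
force: [0.4, 0.1, 0.1]
grip_width: 0.641
```

>>> move_arm(
  rows=[
    [[0, 0, 0], [0, 0, 0]],
    [[0, 0, 0], [0, 0, 0]],
    [[0, 0, 0], [0, 0, 0]],
    [[0, 0, 0], [0, 0, 0]],
    [[-0.005, 0, 0], [0, 0, 0]],
    [[-0.01, 0, 0], [0, 0, 0]],
    [[-0.025, 0, 0], [0, 0, 0]],
    [[-0.04, 0, 0], [0, 0, 0]],
    [[-0.04, 0, 0], [0, 0, 0]],
    [[-0.03, 0, 0], [0, 0, 0]],
    [[0, 0, 0], [0, 0, 0]],
    [[0, 0, 0], [0, 0, 0]],
  ],
  claw=0.76,
)

```text
clock: 17.2
position: [0.6162, 0.1659, 0.1695]
eef_rot: [0.198, 1.568, 0.096]
force: [0.1, 0.5, 0.3]
grip_width: 0.763
```

Run:
```python
from h import *
s=ctrl.sense(); print(s['position'],s['grip_width'],s['force'])
w=snap('wrist'); np.save('w7.npy',w,allow_pickle=True)
cv2.imwrite('pics/w7.png',w['img'][:,:,::-1])
im=w['img'];u,v=np.round(proj(w,[.6165,.1655,.038])).astype(int);ref=np.median(im[v-4:v+5,u-4:u+5].reshape(-1,3),0);print(u,v,ref)
m=(np.abs(im.astype(int)-ref).max(2)<15).astype(np.uint8); m=cv2.morphologyEx(m,cv2.MORPH_OPEN,np.ones((5,5)))
n,l=cv2.connectedComponents(m);a=max(rects(l==l[v,u],50),key=lambda a:a[0]);bx=np.array([onz(w,p,.038)[:2] for p in cv2.boxPoints(a[1:])])
print(a,bx,bx.mean(0))
```

```text
[0.6162 0.1659 0.1695] 0.7628207307150322 [0.0579 0.5236 0.3067]
321 232 [120. 113. 107.]
(2199.0, (322.21661376953125, 233.2650909423828), (39.76187515258789, 64.33425903320312), 88.8982925415039) [[0.5983 0.1403]
 [0.6028 0.1945]
 [0.6381 0.1925]
 [0.6335 0.1365]] [0.6182 0.1659]
```

View pics/w7.png

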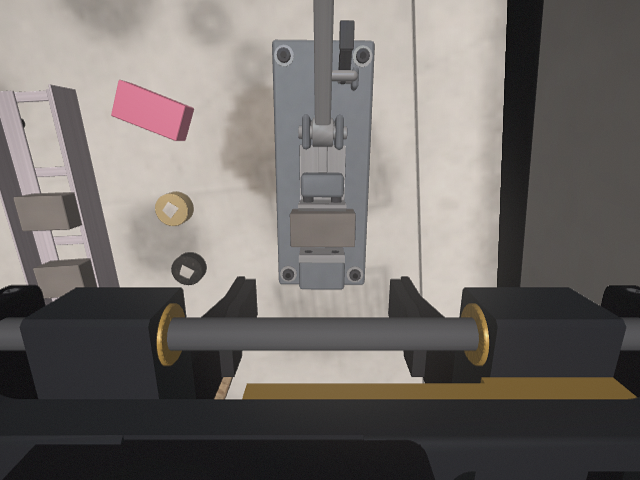

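The billet lies flat in the nest at (322,229), measured at (0.618, 0.166) and even about the jaws. That is my 12th picture, so the rest of the checks are numeric. Next I'll locate the lever pad.

Run:
```python
from h import *
t=np.load('t.npy',allow_pickle=True).item(); im=cv2.imread('pics/top0.png').astype(int)
m=np.zeros((480,640),bool); m[325:380,185:225]=im[325:380,185:225].max(2)<50
a=max(rects(m,30),key=lambda a:a[0]); print(a)
for z in(.1,.113): print(z,onz(t,a[1],z),[onz(t,p,z)[:2] for p in cv2.boxPoints(a[1:])])
w=np.load('w7.npy',allow_pickle=True).item(); print('pivot',onz(w,(322,131),.045),'lever far',onz(w,(323,10),.095), 'ends',onz(w,(324,100),.055))
s=ctrl.sense(); print(Ro.from_euler('xyz',s['eef_rot']).as_matrix())
```

```text
(455.5, (202.82354736328125, 353.2059326171875), (15.764815330505371, 32.98484420776367), 14.03624439239502)
0.1 [0.4359 0.1872 0.1   ] [array([0.415 , 0.2046]), array([0.4626, 0.1929]), array([0.4569, 0.1698]), array([0.4094, 0.1815])]
0.113 [0.4378 0.184  0.113 ] [array([0.4172, 0.2012]), array([0.4641, 0.1897]), array([0.4585, 0.1669]), array([0.4117, 0.1784])]
pivot [0.5345 0.1743 0.045 ] lever far [0.468  0.1817 0.095 ] ends [0.5133 0.1779 0.055 ]
[[-0.0008  0.1018  0.9948]
 [-0.0001  0.9948 -0.1018]
 [-1.     -0.0002 -0.0008]]
```

>>> move_arm(
  rows=[
    [[0, 0, -0.02], [0, 0, 0]],
    [[0, 0, -0.035], [0, 0, 0]],
    [[0, 0, -0.035], [0, 0, 0]],
    [[0, 0, -0.035], [0, 0, 0]],
    [[0, 0, -0.035], [0, 0, 0]],
    [[0, 0, -0.025], [0, 0, 0]],
    [[0, 0, 0], [0, 0, 0]],
    [[0.02, 0, 0], [0, 0, 0]],
    [[0.015, 0, 0], [0, 0, 0]],
    [[0.01, 0, 0], [0, 0, 0]],
    [[0, 0, 0], [0, 0, 0]],
    [[0, 0, 0], [0, 0, 0]],
  ],
  claw=0,
)

```text
clock: 18.45
position: [0.4335, 0.1846, 0.123]
eef_rot: [0.069, 1.569, -0.033]
force: [1.3, -0.7, 2.0]
grip_width: 0.002
```

>>> move_arm(
  rows=[
    [[0.0075, 0, -0.0016], [0, 0, 0]],
    [[0.0075, 0, -0.0016], [0, 0, 0]],
    [[0.0075, 0, -0.0016], [0, 0, 0]],
    [[0.0075, 0, -0.0016], [0, 0, 0]],
    [[0.0075, 0, -0.0016], [0, 0, 0]],
    [[0.0075, 0, -0.0016], [0, 0, 0]],
    [[0.0075, 0, -0.0016], [0, 0, 0]],
    [[0.0075, 0, -0.0016], [0, 0, 0]],
    [[0.0075, 0, -0.0016], [0, 0, 0]],
    [[0.0075, 0, -0.0016], [0, 0, 0]],
    [[0, 0, 0], [0, 0, 0]],
  ],
)

```text
clock: 19.55
position: [0.4149, 0.1863, 0.0472]
eef_rot: [-2.922, 1.569, -3.024]
force: [-2.2, 1.3, 9.0]
grip_width: 0.006
```

>>> move_arm(
  rows=[
    [[0.002, 0, 0], [0, 0, 0]],
    [[0.002, 0, 0], [0, 0, 0]],
    [[0.002, 0, 0], [0, 0, 0]],
    [[0, 0, 0], [0, 0, 0]],
    [[0, 0, 0], [0, 0, 0]],
  ],
)

```text
clock: 20.05
position: [0.4147, 0.1863, 0.0419]
eef_rot: [-2.934, 1.569, -3.036]
force: [-3.1, 0.3, 9.7]
grip_width: -0.001
```

>>> move_arm(
  rows=[
    [[0.0015, 0, 0], [0, 0, 0]],
    [[0.0015, 0, 0], [0, 0, 0]],
    [[0, 0, 0], [0, 0, 0]],
    [[0, 0, 0], [0, 0, 0]],
  ],
)

```text
clock: 20.45
position: [0.4147, 0.1863, 0.0405]
eef_rot: [-2.957, 1.57, -3.059]
force: [-4.9, -0.0, 25.8]
grip_width: 0.01
```

The force jumped to 26 N, which is the lower stop. I'll rise slowly and check that the lever stays down.

>>> move_arm(
  rows=[
    [[-0.003, 0, 0], [0, 0, 0]],
    [[-0.003, 0, 0], [0, 0, 0]],
    [[-0.003, 0, 0], [0, 0, 0]],
    [[-0.003, 0, 0], [0, 0, 0]],
    [[0, 0, 0], [0, 0, 0]],
    [[0, 0, 0], [0, 0, 0]],
  ],
)

```text
clock: 21.05
position: [0.416, 0.1863, 0.0506]
eef_rot: [-2.277, 1.571, -2.379]
force: [-0.8, 0.5, 1.4]
grip_width: 0.005
```

Force has gone to about zero, so the pawl seems to hold. I'll retreat and check with the top camera.

>>> move_arm(
  rows=[
    [[-0.02, 0, 0], [0, 0, 0]],
    [[-0.04, 0, 0], [0, 0, 0]],
    [[-0.04, 0, 0], [0, 0, 0]],
    [[-0.04, 0, 0], [0, 0, 0]],
    [[-0.04, 0, 0], [0, 0, 0]],
    [[0, -0.04, 0], [0, 0, 0]],
    [[0, -0.04, 0], [0, 0, 0]],
    [[0, -0.04, 0], [0, 0, 0]],
    [[0, -0.04, 0], [0, 0, 0]],
    [[0, -0.04, 0], [0, 0, 0]],
    [[0, 0, 0], [0, 0, 0]],
    [[0, 0, 0], [0, 0, 0]],
    [[0, 0, 0], [0, 0, 0]],
  ],
)

```text
clock: 22.35
position: [0.3953, -0.0119, 0.2307]
eef_rot: [2.607, 1.57, 2.506]
force: [-0.6, -0.3, -0.4]
grip_width: 0.006
```

Run:
```python
from h import *
s=ctrl.sense(); print(s['position'],s['force'],s['clock'])
t=snap('top','t9.png'); im=t['img'].astype(int); im0=cv2.imread('pics/top0.png')[:,:,::-1].astype(int)
m=np.zeros((480,640),bool); m[320:400,170:240]=im[320:400,170:240].max(2)<50
for a in rects(m,60): print('pad',a,onz(t,a[1],.048))
for p in([.4185,.1855,.048],[.437,.185,.115]): print('expect latched/open',proj(t,p))
u,v=np.round(proj(t,[.621,.165,.038])).astype(int); ref=np.median(im[v-4:v+5,u-4:u+5].reshape(-1,3),0)
k=(np.abs(im-ref).max(2)<18).astype(np.uint8); k=cv2.morphologyEx(k,cv2.MORPH_OPEN,np.ones((3,3))); n,l=cv2.connectedComponents(k)
for a in rects(l==l[v,u],50): b=np.array([onz(t,p,.038)[:2] for p in cv2.boxPoints(a[1:])]); print('billet',ref,a,onz(t,a[1],.038),b)
for n_,(r0,r1,c0,c1) in dict(pucks=(200,270,295,325),block=(125,165,290,335),short=(205,275,355,395)).items(): print(n_,'mean change',np.abs(im-im0)[r0:r1,c0:c1].mean())
```

```text
[ 0.3953 -0.0119  0.2307] [-0.634  -0.2859 -0.4396] 22.35
pad (394.0, (211.4307861328125, 361.0538330078125), (14.512063980102539, 31.256752014160156), 7.125016689300537) [0.416 0.186 0.048]
expect latched/open [211.767  359.4521]
expect latched/open [201.8477 353.96  ]
billet [93. 86. 79.] (672.5, (225.15386962890625, 231.76925659179688), (35.72200393676758, 22.326250076293945), 7.125016689300537) [0.6223 0.1673 0.038 ] [[0.6081 0.1985]
 [0.6441 0.1942]
 [0.6365 0.1362]
 [0.6006 0.1406]]
pucks mean change 2.5863492063492064
block mean change 2.4794444444444443
short mean change 2.6301190476190475
```

```bash
python3 -c "
from h import *
print(ctrl.finish_job())"
```

```text
the job is handed in; nothing more can be done
None
```

The long billet is clamped in the vice with the lever held down by its pawl, and I handed the job in after about 22.5 s of robot time; no verdict was reported. I took it off the rack across its width, set it down on the worktop and regripped it by its ends. I then laid it in the nest and pressed the lever to its lower stop (about 26 N) before backing off.

**Last checks, top camera:**
- **Lever:** the pad is at pixel (211,361). That matches the expected latched place (212,359) and not the open one (202,354). The tool force went to about zero as I let go.
- **Billet:** it moved about 4–6 mm towards the fixed jaw, as expected when clamped. It is aligned with the jaws to within about 1° and centred along them within about 2 mm.
- **Other objects:** the image around the other two billets, the pucks and the lapping block did not change noticeably.

**Disagreements and gaps:**
- **Billet height on the rack:** my first attempt came out at −4 mm and was useless. The second gave 38 mm for its top, against 34 mm from the text.
- **Vice height:** I did not measure the bed and jaw heights myself; I used the values in the text.
- **Nest position:** my first guess was 26 mm off. Both the wrist and top cameras corrected it before I lowered the billet.
- **Not measured directly:** the pawl angle and the clamping force.

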